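# Seat the mounting plate in the wiring box and shut its cover

## Task

Get the kitchen's wiring box ready to hang: slide the loose mounting plate along its shelf, without lifting it out, until its hole sits over the stud, and let it drop flat onto the lower floor. Then tip the standing cover past upright and let it fall shut by its own weight, and leave everything else on the worktop where it is.

Things in the scene. Friction and masses are not known exactly. Their poses are not given: they have to be found in the camera images.
- box: Grey steel wiring box fixed on its back on the worktop, open-topped: 200 mm (x) by 280 (y), walls 4 thick; near wall and side walls 35 high, far wall (hinge side) 95. Origin: centre of its underside, at worktop height. x points away from the robot, within 0.3 rad, to the hinge; y left, z up.
- shelf_edge (a point): Middle of the step inside the box (box x = +5 mm, z = 18 mm; axes as the box). On the near side of it a raised shelf, top at z = 18 mm, runs back to the near wall; on the far side the lower floor, top at z = 6 mm, runs to the far wall's inner face at box x = +96 mm. Both span the box's whole width.
- plate: Loose aluminium mounting plate, 64 mm (x) by 110 (y) by 5 thick, 0.2-0.33 kg, on the raised shelf. Origin: centre of its underside; z up, x within 0.15 rad of the box's x. To grip: an upright grey plastic terminal block standing on it, 34 mm (x) by 14 (y), centre at x = +12, y = 0, top at z = 40. One 16 mm round hole at x = -18, y = +30. Seated, it lies flat on the lower floor, square to the box.
- plate_hole (a point): Centre of the plate's hole at its underside (axes as the plate).
- stud_tip (a point): Top of the steel locating stud: 9 mm across with tapered tip, 11.5 mm tall, fixed upright on the box's lower floor at box x = +32 mm and up to 35 mm either side in y. The tip is 17.5 mm above the box's underside, 0.5 mm lower than the shelf, so a plate slid off the shelf rides over it.
- cover (a joint): Cover's hinge, rad: 0 shut (level), 1.571 upright, 1.70 open, leaning back on its stop. Hinge line: along y on the far wall's top (box x = 100 mm, z = 95 mm). Below about 1.5 rad it falls shut by its own weight, damped. Cover: 200 by 280 mm sheet, 4 mm thick, 0.5-0.7 kg, with lips 60 mm deep along its free edge and both sides.
- cover_edge (a point): Middle of the cover's free edge, on its outer face (the one away from the robot while open). Open, it is about 0.29 m above the worktop and some 30 mm beyond the hinge line; from it the free edge's lip reaches 60 mm back towards the robot, overhanging the far part of the box, so that only a tilted tool gets in under it.
- tape: Bystander: black roll of tape, 100 mm across, 25 high, lying left of the box. Origin: centre of its underside.
- screwdriver: Bystander: screwdriver lying right of the box, about 200 mm long along x.
- socket_cup: Bystander: small white bowl, 80 mm across, 50 high, right of the box's far part. Origin: centre of its underside.
Mind the look-alikes: they are no part of the job. Leave any blue look-alike of the plate alone.

How it is judged (in metres and radians):
On the way, in this order (a step that is already met when the one before it is completed fails the run):
1. the plate lies flat on the lower floor with its hole over the stud, let go, the cover still open (horizontal distance between plate_hole and stud_tip below 0.006 m and z of plate in the frame of box below 0.0085 m and angle between plate's own z axis and vertical below 0.05 rad and contact force between the fingers and plate below 0.3 N and value of joint cover above 1.45 rad), for 0.2 s.
2. the cover is falling by its own weight, untouched by the robot (value of joint cover between 0.1 and 1.3 rad and contact force between each of the fingers, the arm and cover below 0.3 N), for 0.1 s.
3. the cover is shut (value of joint cover below 0.03 rad), for 0.2 s.
At the end, for the whole second after the job is handed in: The plate rests flat (within 0.05 rad) on the lower floor (within 2.5 mm) with its hole over the stud (centres within 6 mm), let go and at rest, and the cover is shut (hinge below 0.03 rad) (horizontal distance between plate_hole and stud_tip below 0.006 m and z of plate in the frame of box below 0.0085 m and angle between plate's own z axis and vertical below 0.05 rad and linear speed of plate below 0.02 m/s and value of joint cover below 0.03 rad); the robot touches nothing.
It fails at once if the plate is lifted more than 20 mm off the shelf (z of plate in the frame of box above 0.038 m).
It fails at once if something else on the worktop is pushed more than 30 mm away (distance of any of tape, screwdriver, socket_cup from where it was at the start of the episode above 0.03 m).
It also fails if it takes over 64 s, if anything falls off the work surface, if the arm or the gripper's body presses on something with over 40 N, if the wrist force passes 120 N, or if a joint passes its speed limit or range.

## Robot

A 6-joint arm with a two-finger parallel gripper is mounted at the origin on the work surface. World frame = base frame: x ahead of the robot, y to its left, z up, the work surface at z = 0. Lengths are in m, angles in degrees, forces in N, time in s.
With the tool pointing down it reaches from about 0.325 to 0.85 m from the base axis. Payload 4.4 kg.
Tool frame: the origin (TCP) lies between the finger pads; the fingertips stand 17 mm ahead of it and the grasp point (between the pads) lies 2 mm behind it (robot.tips_ahead is the distance from the TCP to the fingertips, in m); z points along the fingers, y is the line along which they close (so a half turn about z gives the same grasp; the last joint's range is limited). The gripper opens to 94 mm and grips with 3 to 60 N. Pads are 16 mm wide; open, the fingers measure 119 mm over their backs; the gripper's body (75 mm by 177 mm) begins 78 mm behind the grasp point.
Start: joints at [-75.43, 11.837, 88.321, -0, 79.842, -8.623], TCP at [0.226, -0.529, 0.222] pointing down, gripper open.
Joint ranges: [-156.59, 156.59], [-49.26, 127.26], [12.9, 141.05], [-63.56, 243.56], [4.71, 150.69], [-161.64, 161.64]. Speed limits (degrees/s): [159.86, 159.86, 180, 180, 180, 180].

## Interface

Orientations are given as [roll, pitch, yaw] about the fixed x, y, z axes, in that order (R = Rz(yaw) Ry(pitch) Rx(roll)).
In Python, from cell import robot, optics, job gives the robot as it stands. The module is installed in compiled form; this text tells all that it offers.
- The arm moves only by the tool jog_arm, never from a script. Its argument "rows" is one flat list of numbers, 5 for each row, row after row: the closure in counts, from 0 (fully open) to 255 (shut), then the shift along the tool's x, y, z in m, then the turn about the tool's z in rad. In form: [claw, x, y, z, twist, claw, x, y, z, twist, ...]. A call has 1 to 12 rows; each row shifts and turns the commanded pose from where the row before left it, along the tool's axes as they then stand; what a row does not reach is not made up. A row lasts 1/12 s, in which the tool goes at most 41.7 mm and 7.16 degrees, less where a joint would pass 70% of its speed; a pose out of reach is approached as far as the arm can. A call with a gripper value outside its range is refused whole. The fingers move at their own pace and stop on an object; the grip force is fixed at half the most. Time passes only in rows, so rows that do not move let the fingers close. It gives the time, the measured TCP pose, the force, the opening and the grip force at its end, in the units of the state.
- robot.observe(): the state, without advancing time (a new reading comes with each control period).
- optics.capture(name): name is "side" or "top"; returns (picture, depth): 384x512x3 uint8, red, green, blue; 384x512 float32, m along the optical axis (not along the pixel's ray), 0 where there is no reading.
- optics.camera_params(name): a dict with "mtx" (3x3 intrinsics, pixels), "k1" (the pictures are not rectified: a ray, as slopes to the right and down, at radius r is drawn at 1 + k1 r^2 times it, then the intrinsics apply), "rvec" (rotation vector, rad) and "tvec" (3), from world to camera coordinates, as OpenCV has them. Camera axes: x right, y down, z forward; pixel columns grow to the right and rows downward; lengths in m; the calibration is good to about 2 mm. A picture is of the moment at which its call begins. camera_params takes no time and is no camera call.
- job.sign_off(): hands the job in; it is judged then, once.
The state is a dict: "clock": time; "joint_pos": joint angles; "joint_vel": joint speeds; "joint_torque": joint torques, N m; "ee_pos": TCP position; "eef_rot": TCP orientation; "contact_force": force on the tool from outside, world axes, zero at the start; "wrist_torque": the same for the moment, N m; "gripper_width": finger opening in m; "finger_force": force on a finger pad.
Only numpy, scipy, OpenCV 4.12 (cv2) and the standard library are available. Lean on these libraries where they do the work, as an engineer would, in place of code of your own. Each camera call takes 0.05 s, during which the arm holds its last target. There are 200 camera calls.

## Working session

There is one attempt and no reset: what is moved stays moved. The work goes in short steps, Python scripts to look and compute and a tool call to move; the robot and the scene stay as the last step left them, time stands still between calls to the robot, and variables do not carry over. Pictures are saved under pics/ and viewed, at most 10 in all, crops included, and the job is handed in when it is done.

Besides the shell and the picture viewer there is one more tool, called after ">>>" as name(argument=value, ...) on one line, values as JSON. jog_arm: Moves the arm, as the interface text tells. Its arguments: {"type":"object","properties":{"rows":{"type":"array","items":{"type":"number"}}},"required":["rows"]}

```bash
mkdir -p pics
cat > h.py <<'E'
import numpy as np, cv2
from cell import robot, optics, job
def cam(n):
    p=optics.camera_params(n); R=cv2.Rodrigues(np.array(p['rvec'],float))[0]
    return np.array(p['mtx'],float),float(p['k1']),R,np.array(p['tvec'],float).ravel()
def rays(n,uv):
    K,k1,R,t=cam(n); uv=np.atleast_2d(np.asarray(uv,float))
    d=np.zeros(5); d[0]=k1
    s=cv2.undistortPoints(uv[:,None,:],K,d)[:,0]
    return -R.T@t, np.c_[s,np.ones(len(s))]@R   # world dirs with unit optical depth
def onz(n,uv,z):
    c,D=rays(n,uv); return c+D*((z-c[2])/D[:,2])[:,None]
def atdepth(n,uv,dep):
    c,D=rays(n,uv); return c+D*np.asarray(dep)[:,None]
def cloud(n,dep):
    v,u=np.nonzero(dep>0); return np.c_[u,v],atdepth(n,np.c_[u,v],dep[v,u])
def proj(n,P):
    K,k1,R,t=cam(n); d=np.zeros(5); d[0]=k1
    return cv2.projectPoints(np.atleast_2d(P).astype(float),R,t,K,d)[0][:,0]
def save(name,im,s=1):
    im=cv2.resize(im,None,fx=s,fy=s,interpolation=cv2.INTER_CUBIC); cv2.imwrite('pics/'+name+'.png',im[:,:,::-1])
E
python3 - <<'E'
from h import *
ims=[]
for n in('top','side'):
    im,d=optics.capture(n); np.savez(n+'0',im=im,d=d); save(n+'0',im,1.5)
    K,k1,R,t=cam(n); print(n,K.tolist(),k1,(-R.T@t).round(3),R.round(2).tolist(),(d>0).mean())
print(robot.observe())
E
```

```text
top [[353.7997959024054, 0.0, 253.99767787423124], [0.0, 353.7997959024054, 195.28666510504885], [0.0, 0.0, 1.0]] 0.018133407719694628 [ 0.372 -0.     0.827] [[-0.03, -1.0, -0.03], [-0.99, 0.03, -0.15], [0.15, 0.03, -0.99]] 0.9961090087890625
side [[477.951348747035, 0.0, 252.32739066897057], [0.0, 477.951348747035, 188.26143727056004], [0.0, 0.0, 1.0]] -0.02649104444058401 [0.008 0.831 0.656] [[-0.87, -0.5, -0.02], [-0.24, 0.45, -0.86], [0.44, -0.74, -0.51]] 0.9959615071614584
{'clock': 0.1, 'joint_pos': array([-7.54299569e+01,  1.18774331e+01,  8.83958696e+01, -4.75387066e-04,
        7.98419783e+01, -8.62264833e+00]), 'joint_vel': array([ 0.05388547, -0.06162168, -0.22560142, -0.05408413,  0.03936215,
        0.00533419]), 'joint_torque': array([-5.65700361e-05, -3.71864176e+01, -2.82295203e+01,  7.01246713e-02,
        3.10788187e-02, -5.04410798e-05]), 'ee_pos': array([ 0.22626358, -0.5278582 ,  0.22143222]), 'eef_rot': array([-1.79885952e+02, -1.68211588e-02,  2.31927590e+01]), 'contact_force': array([ 1.25284099, -0.04398531,  0.35067368]), 'wrist_torque': array([-0.01605108,  0.02468386,  0.00180161]), 'finger_force': 0.0, 'gripper_width': 0.09411261366150855}
```

View pics/top0.png

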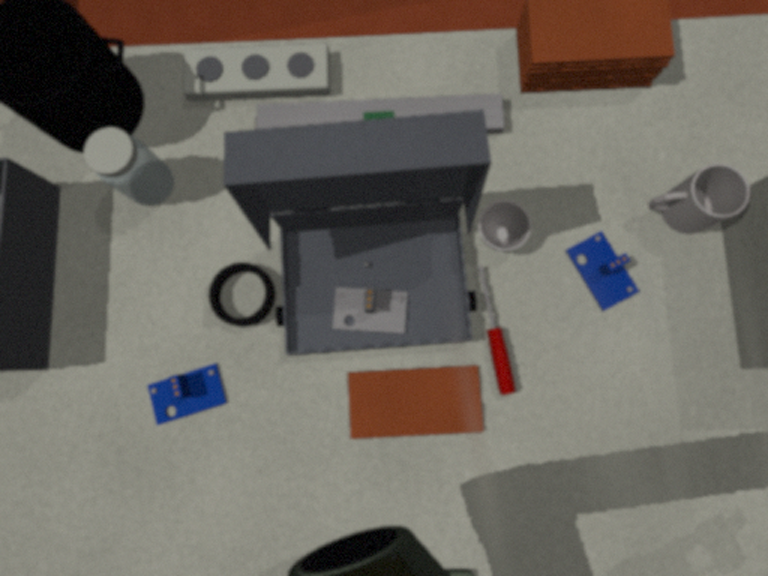

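View pics/side0.png

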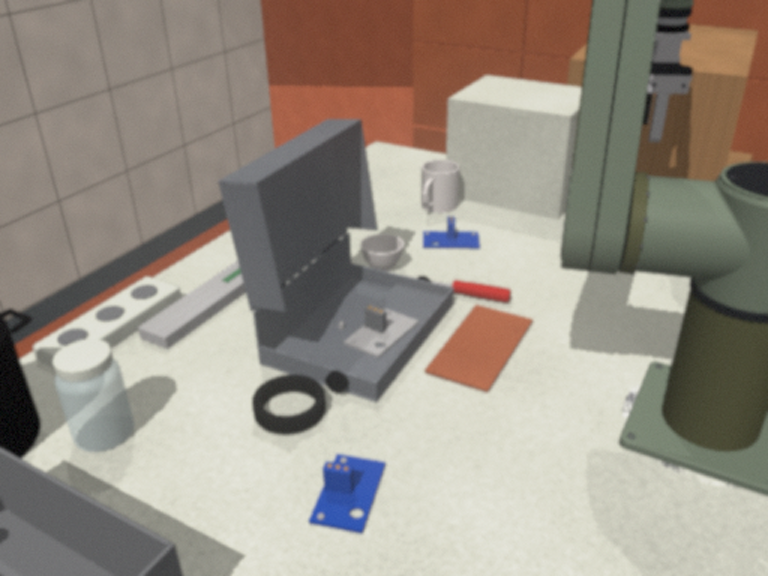

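Top view (1.5x px): the aluminium plate lies in the box at (370,310), hole (349,320), block (370,298), stud (369,264). Blue look-alikes are at (188,393) and (602,270). The grey plate inside the box fits the description. Next I'll measure it and confirm in an enlarged crop.

Run:
```python
from h import *
z=np.load('top0.npz'); im,d=z['im'],z['d']
uv,P=cloud('top',d)
# box: points between z .028-.042 around rim
u,v=uv.T
reg=(u>175)&(u<330)&(v>125)&(v<245)
m=reg&(abs(P[:,2]-.035)<.004); print('rim',m.sum())
# dark/gray dims: box pixels by brightness
g=im.astype(int).sum(2)/3
print('bg',g[240:245,200:210].mean(),'boxfloor',g[180:190,200:215].mean(),'plate',g[215,235:240].mean())
# plate mask
hsv=cv2.cvtColor(im,cv2.COLOR_RGB2HSV)
roi=np.zeros(g.shape,np.uint8); roi[183:228,212:285]=1
pm=((g>105)&(roi>0)).astype(np.uint8)
n,l,s,c=cv2.connectedComponentsWithStats(pm)
k=1+np.argmax(s[1:,4]); pm=(l==k).astype(np.uint8); print(s[k],c[k])
cn=cv2.findContours(pm,cv2.RETR_EXTERNAL,cv2.CHAIN_APPROX_NONE)[0][0]
W=onz('top',cn[:,0],.023); r=cv2.minAreaRect((W[:,:2]*1000).astype(np.float32)); print('plate rect',r)
# hsv stats, depth heights
for nm,(a,b) in dict(plate=(215,255),floor=(165,230),shelf=(190,205),block=(195,246)).items():
    pp=atdepth('top',[[b,a]],[d[a,b]]); print(nm,pp.round(4),im[a,b])
save('cropt',im[120:250,170:340],4.5)
z=np.load('side0.npz'); save('crops',z['im'][175:270,165:310],5)
```

```text
rim 814
bg 136.64666666666665 boxfloor 74.64444444444445 plate 114.6
[222 192  49  30 923] [245.312026   208.27193933]
plate rect ((472.8861999511719, 42.450321197509766), (108.65876007080078, 62.29938507080078), 84.39539337158203)
plate [[0.4528 0.0223 0.022 ]] [122 122 120]
floor [[0.5761 0.079  0.0058]] [44 46 50]
shelf [[0.5175 0.1394 0.006 ]] [77 79 84]
block [[0.4939 0.0398 0.0593]] [100  80  58]
```

View pics/cropt.png

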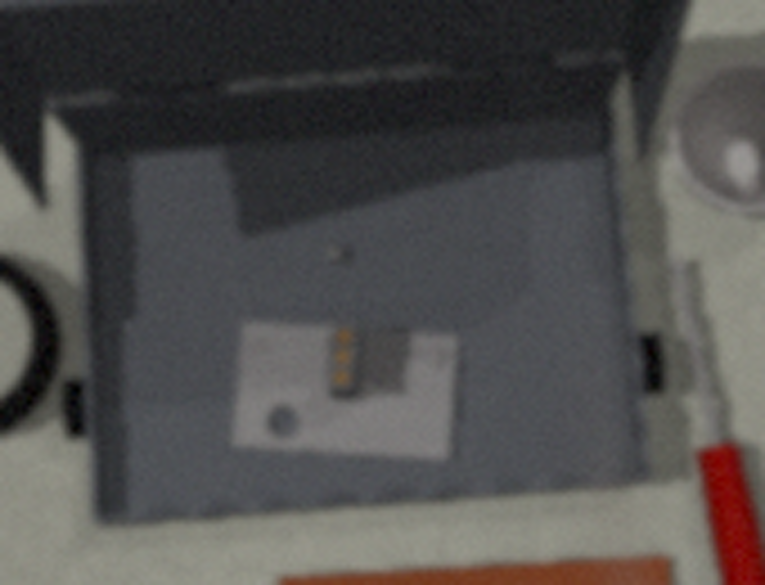

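View pics/crops.png

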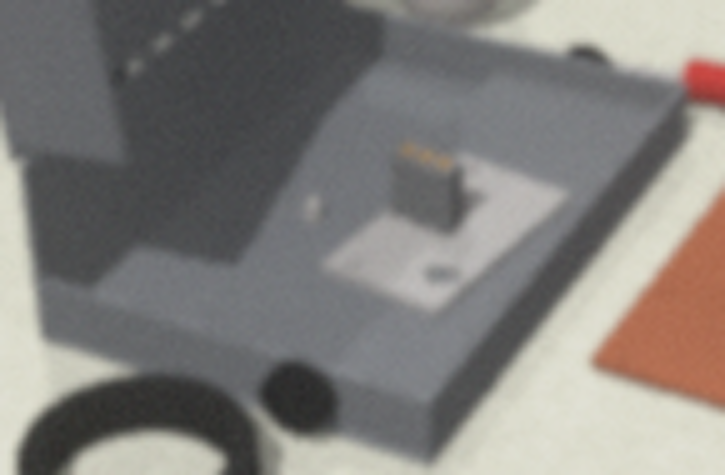

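The crops confirm it: aluminium plate with an upright block and a 16 mm hole. In top-crop px the hole is (284,420), the stud (341,252) and the near wall runs (100,522)-(645,480).

```bash
cat > meas.py <<'E'
from h import *
def tri(a,b):
    c1,d1=rays('top',[a]);c2,d2=rays('side',[b]);d1=d1[0]/np.linalg.norm(d1);d2=d2[0]/np.linalg.norm(d2)
    A=np.c_[d1,-d2];s=np.linalg.lstsq(A,c2-c1,rcond=None)[0]
    p,q=c1+d1*s[0],c2+d2*s[1];return (p+q)/2,np.linalg.norm(p-q)
def spot(im,x,y,r,bright):
    g=cv2.cvtColor(im,cv2.COLOR_RGB2GRAY).astype(float)[y-r:y+r+1,x-r:x+r+1]
    med=np.median(g); w=(g-med) if bright else (med-g); w=np.clip(w-0.35*w.max(),0,None)
    yy,xx=np.mgrid[-r:r+1,-r:r+1]; return np.array([x+(w*xx).sum()/w.sum(),y+(w*yy).sum()/w.sum()])
E
python3 - <<'E'
from meas import *
T=np.load('top0.npz')['im'];S=np.load('side0.npz')['im']
st,ss=spot(T,246,176,4,1),spot(S,227,216,4,1)
ht,hs=spot(T,233,213,4,0),spot(S,253,229,4,0)
print('px',st,ss,ht,hs)
print('stud tri',tri(st,ss),'top@17.5',onz('top',st,.0175),'side',onz('side',ss,.0175))
print('hole tri',tri(ht,hs),'top@23',onz('top',ht,.022),'side',onz('side',hs,.022))
# near wall edge, subpixel by gradient along columns
g=cv2.GaussianBlur(cv2.cvtColor(T,cv2.COLOR_RGB2GRAY),(0,0),1).astype(float)
pts=[]
for u in range(198,308,3):
    col=g[220:242,u]; k=np.argmax(np.diff(col)); pts.append((u,220+k+.5))
W=onz('top',pts,0.0)[:,:2]
l=cv2.fitLine(W.astype(np.float32),cv2.DIST_HUBER,0,1e-3,1e-3).ravel(); print('near line',l,'yaw',np.degrees(np.arctan2(-l[0],l[1]) if l[1]>0 else np.arctan2(l[0],-l[1])))
# side walls outer: rows
for nm,a,b,sg in(('L',185,200,-1),('R',300,322,1)):
    pts=[]
    for v in range(205,230,2):
        row=g[v,a:b]; k=np.argmax(np.diff(row)*sg); pts.append((a+k+.5,v))
    W=onz('top',pts,0.035)[:,:2]
    l=cv2.fitLine(W.astype(np.float32),cv2.DIST_HUBER,0,1e-3,1e-3).ravel(); print(nm,l)
# block top: z=18+40=58, orange/brown in top
hsv=cv2.cvtColor(T,cv2.COLOR_RGB2HSV)
sub=hsv[185:215,235:260]; m=(sub[...,1]>70); v,u=np.nonzero(m); print('block top',m.sum(),onz('top',[[u.mean()+235,v.mean()+185]],.058), onz('top',np.c_[u+235,v+185],.058)[:,:2].min(0),onz('top',np.c_[u+235,v+185],.058)[:,:2].max(0))
# cover points
uv,P=cloud('top',np.load('top0.npz')['d']); m=(P[:,2]>.24)&(P[:,2]<.32)&(P[:,0]>.5)&(P[:,0]<.75)&(abs(P[:,1]-.02)<.2)
print('cover',P[m].min(0),P[m].max(0),m.sum(), np.percentile(P[m],[2,50,98],axis=0))
E
```

```text
px [243.1222031  175.78141136] [226.9147775  215.73719563] [231.84341085 212.97286822] [253.59244689 230.02596381]
stud tri (array([0.54715987, 0.0478759 , 0.01407401]), np.float64(0.0004236187599153504)) top@17.5 [[0.54622851 0.04758032 0.0175    ]] side [[0.54450776 0.05208931 0.0175    ]]
hole tri (array([0.45871161, 0.07510771, 0.02004284]), np.float64(0.0014878049376442276)) top@23 [[0.45917911 0.07524582 0.022     ]] side [[0.45658897 0.07724205 0.022     ]]
near line [ 0.04661189 -0.99891305  0.4148121   0.03121634] yaw 2.6716328
L [0.96389127 0.26629612 0.45049903 0.17254461]
R [ 0.94246906 -0.33429334  0.44300056 -0.10833115]
block top 22 [[0.4858052  0.04097126 0.058     ]] [0.47408064 0.03760181] [0.49853979 0.04475611]
cover [ 0.56674917 -0.1031991   0.24016987] [0.65161721 0.18052816 0.30418015] 6621 [[ 0.57757712 -0.09912752  0.26995503]
 [ 0.6104893   0.03908959  0.29653777]
 [ 0.64512119  0.17544303  0.30114596]]
```

Run:
```python
from meas import *
zt=np.load('top0.npz');T=zt['im'];zs=np.load('side0.npz');S=zs['im']
G=lambda i:cv2.cvtColor(i,cv2.COLOR_RGB2GRAY)
print(G(T)[170:182,238:254]);print(G(S)[208:224,220:236])
print('corners', onz('top',[[191.7,235.5],[312.8,226.2]],.0).round(4).tolist(), onz('top',[[191.7,235.5],[312.8,226.2]],.035).round(4).tolist())
# rim cloud (z~.035) left and right walls
uv,P=cloud('top',zt['d'])
L=P[(abs(P[:,2]-.035)<.003)&(P[:,0]>.42)&(P[:,0]<.53)]
a=np.radians(2.67); O=np.array([.4148,.0312]); R=np.array([[np.cos(a),np.sin(a)],[-np.sin(a),np.cos(a)]])
B=(P[:,:2]-O)@R.T
m=(P[:,2]>.029)&(P[:,2]<.04)&(B[:,0]>.01)&(B[:,0]<.11)
for s in(1,-1):
    q=B[m&(s*B[:,1]>.09)&(s*B[:,1]<.18),1]; print('wall y',s,np.percentile(q,[5,50,95]),len(q))
m=(P[:,2]>.25)&(B[:,0]>.1)&(B[:,0]<.27)&(abs(B[:,1])<.2)
print('cover y',np.percentile(B[m,1],[1,50,99]),'x near edge',np.percentile(B[m&(P[:,2]>.285),0],[1,5,50,99]))
# gripper profile from both views
for n,z in(('side',zs),('top',zt)):
    uv,Q=cloud(n,z['d']); D=Q-np.array([.226,-.529,.222]); y=np.radians(23.2)
    # tool yaw: x axis of tool after roll 180: (cos,sin)
    tx=D[:,0]*np.cos(y)+D[:,1]*np.sin(y); ty=D[:,0]*np.sin(y)-D[:,1]*np.cos(y)
    for h in np.arange(-.02,.40,.03):
        k=(abs(D[:,2]-h)<.015)&(np.hypot(tx,ty)<.17)
        if k.sum()>5: print(n,round(h,2),k.sum(),'tx',np.percentile(tx[k],[2,98]).round(3),'ty',np.percentile(ty[k],[2,98]).round(3))
```

```text
[[71 73 73 71 72 74 73 73 75 71 73 71 72 73 71 76]
 [76 72 73 73 74 78 73 71 73 74 73 75 72 75 74 76]
 [73 75 74 73 76 73 76 74 71 74 76 73 71 76 70 74]
 [76 73 72 72 76 71 72 73 74 72 73 72 71 75 73 74]
 [75 74 75 75 75 78 75 70 68 65 69 74 74 75 76 72]
 [75 73 74 77 79 83 79 74 64 63 65 73 73 70 73 73]
 [72 76 75 74 79 86 85 75 59 57 62 73 73 73 76 75]
 [76 74 77 76 80 78 77 69 63 61 66 73 74 72 74 71]
 [74 73 74 72 77 69 68 67 65 67 68 74 76 75 72 72]
 [75 73 74 75 75 75 75 74 72 69 73 74 75 74 73 76]
 [71 73 79 76 76 76 73 73 77 75 77 73 75 76 76 75]
 [75 75 77 75 75 71 74 75 73 75 77 75 73 76 74 71]]
[[ 75  73  79  85  98 105 114 113 113 115 116 117 114 115 114 115]
 [ 75  74  79  92 103 112 115 117 115 113 116 117 113 116 116 117]
 [ 74  76  86  99 109 112 114 116 113 115 115 113 116 117 115 117]
 [ 76  82  92 106 110 116 117 114 114 115 114 115 114 116 118 117]
 [ 81  92 101 112 112 115 118 117 117 116 112 118 115 114 118 117]
 [ 89 102 109 112 114 117 119 123 123 117 116 115 117 120 116 118]
 [ 96 107 111 110 117 119 130 138 133 119 117 116 118 117 115 116]
 [102 113 112 115 
[... 661 characters left out ...]
35], [0.4225, -0.1059, 0.035]]
wall y 1 [0.13542112 0.13843708 0.15038287] 156
wall y -1 [-0.15281185 -0.14161283 -0.13851999] 156
cover y [-0.13979518 -0.00194427  0.136778  ] x near edge [0.1663885  0.16795659 0.19667167 0.22928524]
side -0.02 178 tx [-0.008  0.162] ty [-0.061  0.086]
side 0.01 212 tx [-0.008  0.158] ty [-0.064  0.106]
side 0.04 126 tx [-0.009  0.011] ty [-0.065  0.051]
side 0.07 124 tx [-0.029  0.029] ty [-0.084 -0.052]
side 0.1 307 tx [-0.03   0.034] ty [-0.092 -0.078]
side 0.13 346 tx [-0.028  0.031] ty [-0.092 -0.029]
side 0.16 265 tx [-0.031  0.025] ty [-0.046 -0.021]
side 0.19 276 tx [-0.032  0.024] ty [-0.04 -0.01]
side 0.22 157 tx [-0.029  0.025] ty [-0.04  -0.019]
```

Plate: yaw −5.6°, block (.4855,.041), hole (.4585,.0755). Stud: (.5465,.047), at box x = 32 mm as it must be. Box yaw is 2.7°. The lip starts at box x≈66 mm and the tool stays vertical. So I'll grip the rear of the block, align yaw and y, slide as far as the lip allows, then push the rear edge with both fingers.

>>> jog_arm(rows=[0,0,0,0,0.1,0,0,0,0,0.1,0,0,0,0,0.1,0,0,0,0,0.1,0,0,0,0,0.1])

```text
clock: 0.52
ee_pos: [0.2263, -0.5281, 0.2217]
eef_rot: [-179.9, 0.0, -5.7]
contact_force: [-0.3, -0.0, -0.0]
gripper_width: 0.0944
finger_force: 0.0
```

```bash
cat > go.py <<'E'
import sys; from h import *
o=robot.observe(); p=o['ee_pos']; y=np.radians(o['eef_rot'][2]); t=np.array([float(a) for a in sys.argv[1:4]])
d=t-p; print('yaw',o['eef_rot'].round(2),'pos',p.round(4),'t',o['clock'],'F',o['contact_force'].round(1),'w',round(o['gripper_width'],4))
print('tool shift',round(d[0]*np.cos(y)+d[1]*np.sin(y),4),round(d[0]*np.sin(y)-d[1]*np.cos(y),4),round(-d[2],4))
E
python3 go.py .4775 .0418 .12
```

```text
yaw [-1.7993e+02  3.0000e-02 -5.7400e+00] pos [ 0.2263 -0.5281  0.2217] t 0.5167 F [-0.3 -0.  -0. ] w 0.0944
tool shift 0.1929 -0.5921 0.1017
```

>>> jog_arm(rows=[0,0.0107,-0.0329,0,0,0,0.0107,-0.0329,0,0,0,0.0107,-0.0329,0,0,0,0.0107,-0.0329,0,0,0,0.0107,-0.0329,0,0,0,0.0107,-0.0329,0,0,0,0.0107,-0.0329,0,0,0,0.0107,-0.0329,0,0,0,0.0107,-0.0329,0,0,0,0.0107,-0.0329,0,0,0,0.0107,-0.0329,0,0,0,0.0107,-0.0329,0,0])

```text
clock: 1.52
ee_pos: [0.3918, -0.1459, 0.2222]
eef_rot: [-180.0, 0.0, -5.5]
contact_force: [1.0, 0.2, 0.3]
gripper_width: 0.0943
finger_force: 0.0
```

>>> jog_arm(rows=[0,0.0107,-0.0329,0,0,0,0.0107,-0.0329,0,0,0,0.0107,-0.0329,0.01,0,0,0.0107,-0.0329,0.01,0,0,0.0107,-0.0329,0.01,0,0,0.0107,-0.0329,0.01,0,0,0,0,0.03,0,0,0,0,0.03,0,0,0,0,0,0,0,0,0,0,0])

```text
clock: 2.35
ee_pos: [0.4724, 0.043, 0.1207]
eef_rot: [180.0, 0.3, -5.4]
contact_force: [0.2, -0.2, 0.3]
gripper_width: 0.094
finger_force: 0.0
```

```bash
python3 go.py .4775 .0418 .045
python3 - <<'E'
from h import *
T,d=optics.capture('top'); S,ds=optics.capture('side'); save('a',np.hstack([T[100:260,160:360],S[150:310,140:340]]),2)
E
```

```text
yaw [180.     0.32  -5.43] pos [0.4724 0.043  0.1207] t 2.35 F [ 0.2 -0.2  0.3] w 0.094
tool shift 0.0052 0.0007 0.0757
```

View pics/a.png

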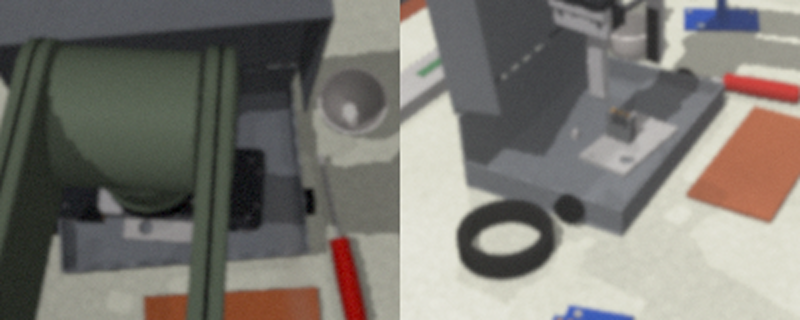

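Top view: the fingers straddle the block and the plate is undisturbed. The green wrist cylinder (crop px 50-235, 40-190) reaches ahead of the tool, so I'll measure its height and extent against the lip before sliding.

Run:
```python
from h import *
o=robot.observe(); p=o['ee_pos']
for n in('top','side'):
    T,d=optics.capture(n); uv,P=cloud(n,d)
    D=P-p
    for h in np.arange(.06,.48,.03):
        k=(abs(D[:,2]-h)<.015)&(abs(D[:,1])<.2)&(D[:,0]<.085)&(D[:,0]>-.2)
        if k.sum()>20: print(n,round(h,2),k.sum(),'dx',np.percentile(D[k,0],[2,98]).round(3),'dy',np.percentile(D[k,1],[2,98]).round(3))
```

```text
top 0.09 170 dx [-0.042 -0.02 ] dy [-0.073  0.079]
top 0.12 962 dx [-0.041  0.022] dy [-0.089  0.08 ]
top 0.18 208 dx [-0.039 -0.017] dy [-0.03   0.042]
top 0.21 145 dx [-0.038 -0.026] dy [-0.026  0.025]
top 0.24 84 dx [-0.036 -0.03 ] dy [-0.019  0.017]
top 0.27 42 dx [-0.039 -0.034] dy [-0.015  0.018]
top 0.3 130 dx [-0.065  0.02 ] dy [-0.042  0.047]
top 0.33 1281 dx [-0.106  0.036] dy [-0.043  0.05 ]
top 0.36 6894 dx [-0.096  0.03 ] dy [-0.057  0.051]
top 0.39 3342 dx [-0.116 -0.013] dy [-0.052  0.06 ]
top 0.42 9008 dx [-0.169 -0.089] dy [-0.045  0.065]
top 0.45 7515 dx [-0.185 -0.141] dy [-0.029  0.056]
side 0.06 200 dx [-0.016  0.084] dy [-0.056  0.137]
side 0.09 675 dx [-0.041  0.036] dy [-0.073  0.085]
side 0.12 1151 dx [-0.041  0.037] dy [-0.081  0.091]
side 0.15 408 dx [-0.034  0.025] dy [-0.01   0.044]
side 0.18 585 dx [-0.037  0.032] dy [-0.012  0.043]
side 0.21 534 dx [-0.037  0.024] dy [-0.007  0.038]
side 0.24 564 dx [-0.036  0.027] dy [-0.006  0.037]
side 0.27 527 dx [-0.038  0.024] dy [-0.005  0.04 ]
side 0.3 649 dx [-0.06   0.037] dy [-0.008  0.062]
side 0.33 1231 dx [-0.121  0.041] dy [0.053 0.068]
side 0.36 1994 dx [-0.186  0.025] dy [0.025 0.071]
side 0.39 1579 dx [-0.197 -0.027] dy [0.053 0.072]
```

>>> jog_arm(rows=[0,0.005,0,0.025,0,0,0,0,0.025,0,0,0,0,0.025,0,0,0,0,0,0,60,0,0,0,0,120,0,0,0,0,255,0,0,0,0,255,0,0,0,0,255,0,0,0,0,255,0,0,0,0,255,0,0,0,0,255,0,0,0,0])

```text
clock: 3.55
ee_pos: [0.4796, 0.0422, 0.0477]
eef_rot: [-180.0, -0.0, -5.4]
contact_force: [-0.1, -0.3, -0.3]
gripper_width: 0.0439
finger_force: 0.0
```

>>> jog_arm(rows=[255,0,0,0,0,255,0,0,0,0,255,0,0,0,0,255,0,0,0,0,255,0,0,0,0,255,0,0,0,0])

```text
clock: 4.05
ee_pos: [0.4794, 0.0422, 0.0474]
eef_rot: [180.0, 0.0, -5.5]
contact_force: [0.3, 0.4, -0.4]
gripper_width: 0.0135
finger_force: 30.0
```

```bash
python3 go.py .4775 .0418 .045
```

```text
yaw [ 1.80e+02  1.00e-02 -5.46e+00] pos [0.4794 0.0422 0.0474] t 4.05 F [ 0.3  0.4 -0.4] w 0.0135
tool shift -0.0018 0.0005 0.0024
```

>>> jog_arm(rows=[255,0,0,0,-0.071,255,0,0,0,-0.071,255,0.007,0.004,0,0,255,0.008,0.004,0,0,255,0.008,0.004,0,0,255,0.008,0.004,0,0,255,0.008,0.004,0,0,255,0.007,0.004,0,0,255,0.007,0.004,0,0,255,0.006,0,0,0,255,0,0,0,0,255,0,0,0,0])

```text
clock: 5.05
ee_pos: [0.5411, 0.0166, 0.0475]
eef_rot: [180.0, -0.1, 2.7]
contact_force: [1.1, 0.4, -1.3]
gripper_width: 0.0135
finger_force: 30.0
```

```bash
python3 go.py .540 .0166 .0474
python3 - <<'E'
from h import *
T,d=optics.capture('top'); S,ds=optics.capture('side'); np.savez('b',T=T,S=S); save('b',np.hstack([cv2.resize(T[150:250,180:320],None,fx=2.8,fy=2.8),cv2.resize(S[175:275,170:310],None,fx=2.8,fy=2.8)]))
E
```

```text
yaw [ 1.7996e+02 -1.4000e-01  2.6700e+00] pos [0.5411 0.0166 0.0475] t 5.05 F [ 1.1  0.4 -1.3] w 0.0135
tool shift -0.0011 -0.0 0.0001
```

View pics/b.png

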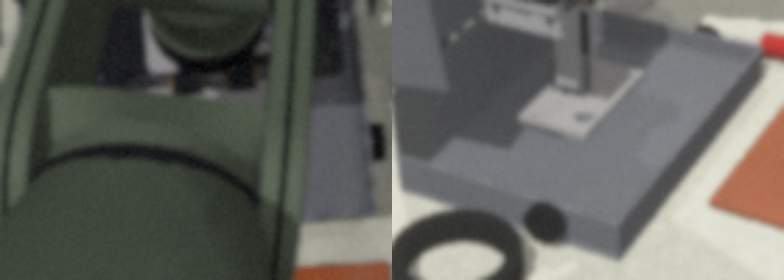

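Side view: the plate is level in the grip, with its hole at about px (238,217) and clear of the step. Now I'll measure hole to stud.

Run:
```python
from meas import *
b=np.load('b.npz'); S0=np.load('side0.npz')['im']
hs=spot(b['S'],238,217,4,0); print(hs, onz('side',hs,.022))
g=cv2.cvtColor(b['S'],cv2.COLOR_RGB2GRAY); print(g[210:224,230:247])
d=onz('side',hs,.022)-onz('side',[[253.59,230.03]],.022)
print('hole now', np.array([.4585,.0750,.022])+d, 'expected from stud', [.5465-.032*.9989-.0,.047-.032*.0466])
```

```text
[239.21197007 218.0964256 ] [[0.50997714 0.05213    0.022     ]]
[[170 169 168 166 167 163 163 160 158 165 165 166 163 164 159 151 144]
 [166 169 171 171 172 171 172 172 170 172 171 171 173 171 170 165 164]
 [168 168 172 172 172 175 173 175 173 174 178 177 175 173 173 172 169]
 [171 171 172 173 175 172 175 172 174 173 173 174 173 172 174 172 164]
 [170 173 172 175 173 170 166 167 165 166 166 169 172 174 173 167 154]
 [171 173 175 172 168 157 151 147 148 150 150 159 164 168 169 156 139]
 [171 174 174 173 164 149 131 127 131 134 137 149 161 163 155 139 126]
 [174 174 174 173 166 151 132 127 132 135 143 152 158 152 139 124 119]
 [173 176 173 174 171 165 153 145 148 151 156 160 152 139 123 118 117]
 [171 174 174 172 172 172 167 165 166 167 165 157 140 124 118 116 120]
 [164 167 170 171 173 173 172 172 171 170 157 142 124 114 117 119 122]
 [148 155 162 164 166 167 170 174 171 163 143 123 116 116 117 121 122]
 [129 138 146 149 153 158 160 165 162 148 126 115 115 119 119 119 118]
 [111 123 132 136 140 145 149 152 145 132 119 116 118 120 118 122 123]]
hole now [[0.51189105 0.0498719  0.022     ]] expected from stud [0.5145352, 0.0455088]
```

Run:
```python
from meas import *
b=np.load('b.npz'); S0=np.load('side0.npz')['im']
def dark(im,x0,x1,y0,y1,thr):
    g=cv2.cvtColor(im,cv2.COLOR_RGB2GRAY).astype(float)[y0:y1,x0:x1]; w=np.clip(thr-g,0,None); yy,xx=np.mgrid[y0:y1,x0:x1]; return (w*xx).sum()/w.sum(),(w*yy).sum()/w.sum()
print(cv2.cvtColor(S0,cv2.COLOR_RGB2GRAY)[224:236,246:262])
h1=dark(b['S'],233,242,213,219,165); h0=dark(S0,249,258,226,233,160)
print(h1,h0); P1,P0=onz('side',h1,.0225),onz('side',h0,.0225); print(P1,P0,'delta hole',P1-P0)
# expected delta by kinematics from initial hole
s=onz('side',[[227.0,214.5]],.0165); print('stud tip side',s,'hole-stud side-only',P1-s)
```

```text
[[166 169 171 172 177 174 176 171 171 173 171 173 173 178 182 185]
 [169 173 173 177 181 182 177 175 174 176 171 174 175 182 183 184]
 [170 175 180 182 183 181 180 179 180 175 174 176 180 181 183 183]
 [174 182 183 182 177 172 172 173 174 174 173 178 182 184 184 178]
 [179 183 180 177 163 155 151 152 155 157 165 176 183 181 178 166]
 [181 184 182 169 152 138 137 133 140 147 155 170 178 175 164 146]
 [184 183 185 176 155 143 139 139 142 148 155 166 168 159 142 129]
 [185 185 187 181 170 158 158 158 159 163 161 160 149 139 127 127]
 [184 189 186 186 183 177 179 175 176 173 161 143 132 123 127 128]
 [179 183 185 186 186 185 186 184 179 165 148 129 124 123 128 130]
 [166 173 178 184 184 186 184 177 165 147 132 123 125 129 130 132]
 [153 160 163 172 176 177 174 164 147 132 123 123 129 130 132 133]]
(np.float64(237.89110707803994), np.float64(216.44283121597095)) (np.float64(253.04428044280442), np.float64(229.49446494464945))
[[0.51590894 0.04835776 0.0225    ]] [[0.45834359 0.07665841 0.0225    ]] delta hole [[ 5.75653492e-02 -2.83006446e-02 -1.11022302e-16]]
stud tip side [[0.54801825 0.04633103 0.0165    ]] hole-stud side-only [[-0.03210931  0.00202674  0.006     ]]
```

Hole minus stud is about (−31, +1) mm in world, so roughly 1-2 mm left in box y. I'll correct right by 1.5 mm, regrip further back on the block and slide on.

>>> jog_arm(rows=[255,0,0.0015,0,0,255,0,0,0,0,200,0,0,0,0,150,0,0,0,0,150,0,0,0,0,150,0,0,0,0,150,-0.006,0,0,0,150,-0.005,0,0,0,255,0,0,0,0,255,0,0,0,0,255,0,0,0,0,255,0,0,0,0])

```text
clock: 6.15
ee_pos: [0.5289, 0.0149, 0.0476]
eef_rot: [180.0, -0.0, 2.7]
contact_force: [0.2, 0.1, 0.4]
gripper_width: 0.0158
finger_force: 0.0
```

>>> jog_arm(rows=[255,0,0,0,0,255,0,0,0,0,255,0,0,0,0,255,0,0,0,0,255,0,0,0,0])

```text
clock: 6.57
ee_pos: [0.529, 0.015, 0.0475]
eef_rot: [180.0, -0.0, 2.7]
contact_force: [0.1, 0.2, 0.7]
gripper_width: 0.0139
finger_force: 30.0
```

Gripped again, so I slide on. TCP x stays at or below about 0.543.

>>> jog_arm(rows=[255,0.004,0,0,0,255,0.004,0,0,0,255,0.004,0,0,0,255,0.002,0,0,0,255,0,0,0,0,255,0,0,0,0])

```text
clock: 7.07
ee_pos: [0.5435, 0.0157, 0.0473]
eef_rot: [-180.0, -0.1, 2.7]
contact_force: [0.1, -0.0, -1.2]
gripper_width: 0.0136
finger_force: 30.0
```

```bash
python3 go.py .540 .0166 .0474
python3 - <<'E'
from h import *
S,ds=optics.capture('side'); np.savez('c',S=S); save('c',S[180:250,180:290],5)
E
```

```text
yaw [-1.80e+02 -7.00e-02  2.68e+00] pos [0.5435 0.0157 0.0473] t 7.0667 F [ 0.1 -0.  -1.2] w 0.0136
tool shift -0.0034 -0.0011 -0.0001
```

View pics/c.png

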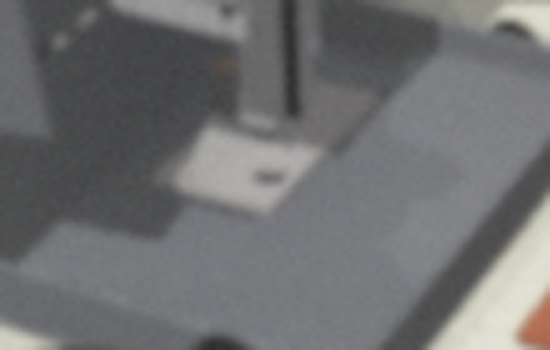

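Side crop: the plate is level in the grip, hole at about (268,177) in the crop. I'll compute what remains.

Run:
```python
from meas import *
S=np.load('c.npz')['S']
x0,x1,y0,y1=229,238,212,218
g=cv2.cvtColor(S,cv2.COLOR_RGB2GRAY).astype(float)[y0:y1,x0:x1]; print(g.astype(int)); w=np.clip(155-g,0,None); yy,xx=np.mgrid[y0:y1,x0:x1]
h=((w*xx).sum()/w.sum(),(w*yy).sum()/w.sum()); P=onz('side',h,.0225)[0]; print(h,P)
for st in([.5475,.047],[.5465,.047]):
    d=np.array(st)-P[:2]; a=np.radians(2.68); print('remaining box x,y',d[0]*np.cos(a)+d[1]*np.sin(a),-d[0]*np.sin(a)+d[1]*np.cos(a))
```

```text
[[174 173 172 170 170 172 172 173 172]
 [170 171 163 161 158 161 164 162 164]
 [170 157 142 134 136 138 139 145 158]
 [168 154 134 118 111 114 119 136 152]
 [170 160 146 134 128 131 134 144 158]
 [175 170 164 159 158 159 161 158 150]]
(np.float64(233.5096153846154), np.float64(215.06490384615384)) [0.52807645 0.04836305 0.0225    ]
remaining box x,y 0.019338570616515307 -0.002269757699214462
remaining box x,y 0.018339664359156245 -0.0022229999297112856
```

>>> jog_arm(rows=[255,0,0.001,0,0,255,0,0,0,0,150,0,0,0,0,35,0,0,0,0,35,0,0,0,0,35,0,0,0,0,35,0,0,0,0,35,0,0,0,0,35,0,0,0,0,35,-0.005,0,0,0,35,-0.01,0,0,0,35,-0.015,0,0,0])

```text
clock: 8.12
ee_pos: [0.5133, 0.0131, 0.0477]
eef_rot: [180.0, -0.1, 2.7]
contact_force: [0.6, -0.3, -0.0]
gripper_width: 0.0768
finger_force: 0.0
```

>>> jog_arm(rows=[35,-0.016,0,0,0,35,0,0,0,0,35,0,0,0,0])

```text
clock: 8.37
ee_pos: [0.4963, 0.0125, 0.0474]
eef_rot: [-180.0, 0.0, 2.7]
contact_force: [-0.4, -0.5, -0.2]
gripper_width: 0.0811
finger_force: 0.0
```

```bash
python3 go.py .4975 .0125 .0365
python3 - <<'E'
from h import *
S,ds=optics.capture('side'); T,d=optics.capture('top'); np.savez('d',S=S,T=T); save('d',np.hstack([cv2.resize(T[130:240,180:320],None,fx=2.8,fy=2.8),cv2.resize(S[165:275,170:310],None,fx=2.8,fy=2.8)]))
E
```

```text
yaw [-179.99    0.      2.67] pos [0.4963 0.0125 0.0474] t 8.3667 F [-0.4 -0.5 -0.2] w 0.0811
tool shift 0.0012 0.0001 0.0109
```

View pics/d.png

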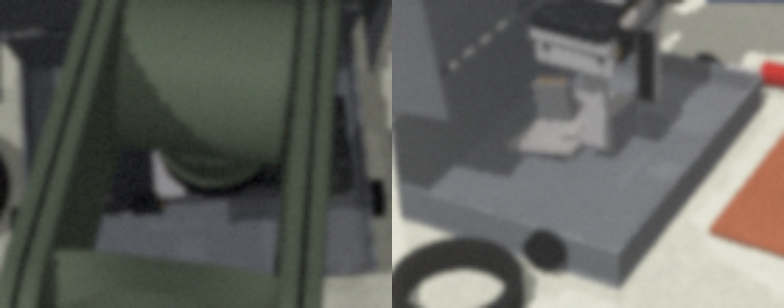

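The plate lies on the step and stud with its block standing, and both fingers are behind it. Now I lower to just above the shelf and push gently.

>>> jog_arm(rows=[35,0,0,0.005,0,35,0,0,0.0055,0,35,0,0,0,0,35,0.003,0,0,0,35,0.003,0,0,0,35,0.003,0,0,0,35,0.003,0,0,0,35,0.003,0,0,0,35,0.003,0,0,0,35,0.002,0,0,0,35,0,0,0,0])

```text
clock: 9.38
ee_pos: [0.5175, 0.0134, 0.0371]
eef_rot: [180.0, -0.0, 2.7]
contact_force: [-0.5, -0.4, 0.1]
gripper_width: 0.0809
finger_force: 0.1
```

```bash
python3 go.py .5255 .0139 .0365
python3 - <<'E'
from h import *
S,ds=optics.capture('side'); np.savez('e',S=S); save('e',S[175:255,170:300],5)
E
```

```text
yaw [ 1.80e+02 -4.00e-02  2.68e+00] pos [0.5175 0.0134 0.0371] t 9.3833 F [-0.5 -0.4  0.1] w 0.0809
tool shift 0.0081 -0.0001 0.0006
```

View pics/e.png

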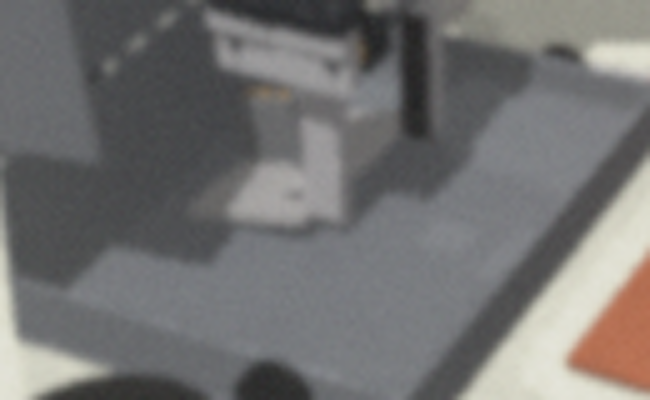

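Side crop: the fingers are on the rear edge, the hole is at about (295,192) in the crop, and about 8 mm remain. I'll push in small steps and track the block-top height numerically.

```bash
cat > blk.py <<'E'
from meas import *
S,d=optics.capture('side'); hsv=cv2.cvtColor(S,cv2.COLOR_RGB2HSV)
uv,P=cloud('side',d); u,v=uv.T; h=hsv[v,u].astype(int); g=S[v,u].astype(int)
a=np.radians(2.68); O=np.array([.4148,.0312]); R=np.array([[np.cos(a),np.sin(a)],[-np.sin(a),np.cos(a)]])
B=np.c_[(P[:,:2]-O)@R.T-[.1,-.0015],P[:,2]]
inb=(abs(B[:,0])<.095)&(abs(B[:,1])<.13)
m=inb&(B[:,2]>.03)&(B[:,2]<.08)&(g[:,0]-g[:,2]>18)
print('orange',m.sum(),np.median(B[m],axis=0).round(4),np.percentile(B[m,2],[10,90]).round(4))
m=inb&(B[:,0]>.01)&(B[:,2]<.04)&(g.mean(1)>138)&(abs(g[:,0]-g[:,2])<20)
print('bright',m.sum());
if m.sum()>10:
    Q=B[m]; A=np.c_[Q[:,:2],np.ones(len(Q))]; c=np.linalg.lstsq(A,Q[:,2],rcond=None)[0]; print('x,y,z pct',np.percentile(Q,[3,50,97],axis=0).round(4).tolist(),'slope',c.round(3))
E
python3 blk.py
```

```text
orange 8 [ 0.057  -0.0222  0.0514] [0.0499 0.0527]
bright 139
x,y,z pct [[0.0151, -0.0115, 0.0157], [0.0401, 0.0159, 0.0201], [0.0578, 0.0346, 0.0266]] slope [-0.173  0.083  0.026]
```

>>> jog_arm(rows=[35,0.002,0,0,0,35,0.002,0,0,0,35,0.002,0,0,0,35,0,0,0,0,35,0,0,0,0])

```text
clock: 9.9
ee_pos: [0.5234, 0.0136, 0.0372]
eef_rot: [180.0, -0.1, 2.7]
contact_force: [0.2, 0.4, 0.6]
gripper_width: 0.0811
finger_force: 0.0
```

```bash
python3 blk.py
```

```text
orange 16 [ 0.0616 -0.0227  0.0453] [0.0444 0.0471]
bright 172
x,y,z pct [[0.0134, -0.014, 0.0066], [0.0417, 0.0176, 0.01], [0.0577, 0.036, 0.035]] slope [-0.297 -0.032  0.024]
```

The block top is now at z=0.045 (0.046 expected when seated) and box x=0.062, so the plate has dropped. I back off, raise and verify.

>>> jog_arm(rows=[35,-0.01,0,0,0,35,-0.03,0,0,0,35,-0.03,0,-0.03,0,35,-0.02,0,-0.04,0,35,0,0,-0.04,0,35,0,0,-0.04,0,35,0,0,-0.04,0,35,0,0,-0.04,0,35,0,0,-0.04,0,35,0,0,-0.04,0,35,0,0,0,0])

```text
clock: 10.87
ee_pos: [0.4381, 0.009, 0.3528]
eef_rot: [179.8, -0.9, 2.7]
contact_force: [0.8, -0.9, 0.8]
gripper_width: 0.0815
finger_force: 0.0
```

```bash
python3 blk.py
python3 - <<'E'
from h import *
S,ds=optics.capture('side'); T,d=optics.capture('top'); np.savez('f',S=S,T=T,ds=ds,d=d); save('f',np.hstack([cv2.resize(T[130:240,180:320],None,fx=2.8,fy=2.8),cv2.resize(S[165:275,170:310],None,fx=2.8,fy=2.8)]))
E
python3 go.py .69 .04 .40
```

```text
orange 18 [ 0.0592 -0.0232  0.0451] [0.0444 0.0462]
bright 393
x,y,z pct [[0.0157, -0.0752, 0.0068], [0.0347, -0.0184, 0.0101], [0.0592, 0.034, 0.0127]] slope [0.006 0.005 0.01 ]
yaw [180.    -0.     2.68] pos [0.4342 0.0096 0.3434] t 11.0167 F [-0.6  0.5 -0.6] w 0.081
tool shift 0.257 -0.0184 -0.0566
```

View pics/f.png

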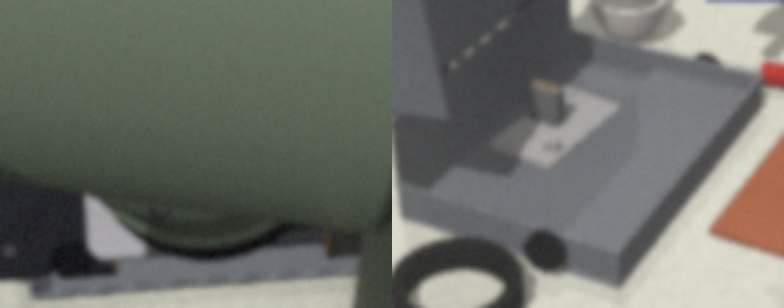

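The plate lies flat (slope <0.01, top at about 11 mm) with the stud showing in its hole at px (552,147). Now the cover: go over it, lower the fingers behind, and pull it towards the robot. First I check for obstacles behind.

```bash
python3 - <<'E'
from h import *
for f,k in(('top0','d'),):
    z=np.load(f+'.npz'); uv,P=cloud('top',z[k])
    for x in np.arange(.64,.96,.04):
        m=(P[:,0]>x)&(P[:,0]<x+.04)&(abs(P[:,1]-.04)<.13); print(round(x,2),m.sum(),P[m,2].max().round(3) if m.any() else None)
E
python3 go.py .6795 .042 .40
```

```text
0.64 421 0.296
0.68 0 None
0.72 0 None
0.76 747 0.028
0.8 1164 0.032
0.84 1664 0.035
0.88 1499 0.035
0.92 830 0.004
yaw [180.    -0.     2.68] pos [0.4342 0.0096 0.3434] t 11.0167 F [-0.6  0.5 -0.6] w 0.081
tool shift 0.2466 -0.0209 -0.0566
```

>>> jog_arm(rows=[35,0,0,-0.02,0,35,0,0,-0.02,0,35,0,0,-0.016,0,35,0,0,0,0])

```text
clock: 11.35
ee_pos: [0.4351, 0.0095, 0.4005]
eef_rot: [180.0, -0.1, 2.7]
contact_force: [0.3, -0.3, 0.5]
gripper_width: 0.0812
finger_force: 0.0
```

>>> jog_arm(rows=[35,0.025,-0.002,0,0,35,0.025,-0.002,0,0,35,0.025,-0.002,0,0,35,0.025,-0.002,0,0,35,0.025,-0.002,0,0,35,0.025,-0.002,0,0,35,0.025,-0.002,0,0,35,0.025,-0.002,0,0,35,0.025,-0.002,0,0,35,0.028,-0.002,0,0,35,0,0,0,0,35,0,0,0,0])

```text
clock: 12.35
ee_pos: [0.6863, 0.0414, 0.3937]
eef_rot: [-179.9, 0.5, 2.7]
contact_force: [-0.0, -0.0, -0.8]
gripper_width: 0.0812
finger_force: 0.0
```

>>> jog_arm(rows=[35,0,0,0.02,0,35,0,0,0.03,0,35,0,0,0.03,0,35,0,0,0.03,0,35,0,0,0.018,0,35,0,0,0,0,35,0,0,0,0])

```text
clock: 12.93
ee_pos: [0.6845, 0.0414, 0.2701]
eef_rot: [-180.0, 0.2, 2.7]
contact_force: [0.7, 0.2, 0.6]
gripper_width: 0.0812
finger_force: 0.0
```

>>> jog_arm(rows=[35,-0.008,0,0,0,35,-0.01,0,0,0,35,-0.006,0,0,0,35,-0.005,0,0,0,35,-0.005,0,0,0,35,-0.005,0,0,0,35,-0.005,0,0,0,35,-0.005,0,0,0,35,-0.005,0,0,0,35,-0.005,0,0,0,35,-0.005,0,0,0,35,-0.005,0,0,0])

```text
clock: 13.93
ee_pos: [0.617, 0.0381, 0.2714]
eef_rot: [-180.0, 0.0, 2.7]
contact_force: [-0.3, 0.7, -0.7]
gripper_width: 0.081
finger_force: 0.0
```

```bash
cat > cov.py <<'E'
from h import *
S,d=optics.capture('side'); uv,P=cloud('side',d)
a=np.radians(2.68); O=np.array([.4148,.0312]); R=np.array([[np.cos(a),np.sin(a)],[-np.sin(a),np.cos(a)]])
B=np.c_[(P[:,:2]-O)@R.T-[.1,-.0015],P[:,2]]; g=S[uv[:,1],uv[:,0]].mean(1)
m=(B[:,1]>.1)&(B[:,1]<.145)&(B[:,0]>-.13)&(B[:,0]<.16)&(B[:,2]>.06)&(B[:,2]<.34)
Q=B[m]; print(m.sum(),'x',np.percentile(Q[:,0],[1,50,99]).round(3),'z',np.percentile(Q[:,2],[1,50,99]).round(3))
# outer face: rearmost x per height
for h in np.arange(.1,.3,.04):
    k=abs(Q[:,2]-h)<.006
    if k.sum()>4: print(round(h,2),np.percentile(Q[k,0],[3,97]).round(3))
E
python3 cov.py; python3 go.py .6 .04 .27
```

```text
2608 x [0.026 0.063 0.101] z [0.065 0.211 0.294]
0.1 [0.042 0.103]
0.14 [0.039 0.1  ]
0.18 [0.034 0.096]
0.22 [0.031 0.092]
0.26 [0.028 0.088]
yaw [-1.80e+02  7.00e-02  2.69e+00] pos [0.6163 0.0382 0.2716] t 13.9833 F [-0.9  0.8  1.4] w 0.0816
tool shift -0.0162 -0.0026 0.0016
```

The cover is at about 1.48 rad. I nudge a little more, then let it fall.

>>> jog_arm(rows=[35,-0.005,0,0,0,35,-0.005,0,0,0,35,0,0,0,0,35,0.005,0,0,0,35,0.02,0,0,0,35,0.02,0,0,0,35,0,0,0,0,35,0,0,0,0,35,0,0,0,0,35,0,0,0,0,35,0,0,0,0,35,0,0,0,0])

```text
clock: 14.98
ee_pos: [0.6522, 0.0398, 0.272]
eef_rot: [180.0, -0.0, 2.7]
contact_force: [0.4, -0.3, 0.0]
gripper_width: 0.0812
finger_force: 0.0
```

```bash
python3 cov.py
```

```text
2347 x [-0.099 -0.011  0.1  ] z [0.061 0.094 0.1  ]
0.1 [-0.096  0.096]
```

The cover is down. I'll raise the tool, let things settle, check level and bystanders, and hand in.

>>> jog_arm(rows=[35,0,0,-0.02,0,35,0,0,-0.03,0,35,0,0,-0.03,0,35,0,0,0,0,35,0,0,0,0,35,0,0,0,0,35,0,0,0,0,35,0,0,0,0,35,0,0,0,0,35,0,0,0,0,35,0,0,0,0,35,0,0,0,0])

```text
clock: 16.03
ee_pos: [0.6526, 0.0398, 0.3513]
eef_rot: [-180.0, 0.0, 2.7]
contact_force: [-0.3, 0.2, 1.0]
gripper_width: 0.0809
finger_force: 0.0
```

Run:
```python
from h import *
S,d=optics.capture('side'); uv,P=cloud('side',d)
a=np.radians(2.68); O=np.array([.4148,.0312]); R=np.array([[np.cos(a),np.sin(a)],[-np.sin(a),np.cos(a)]])
B=np.c_[(P[:,:2]-O)@R.T-[.1,-.0015],P[:,2]]
m=(abs(B[:,1])<.13)&(abs(B[:,0])<.09)&(B[:,2]>.08)&(B[:,2]<.115); Q=B[m]
print(m.sum(),np.linalg.lstsq(np.c_[Q[:,:2],np.ones(len(Q))],Q[:,2],rcond=None)[0].round(4))
S0=np.load('side0.npz')['im']
df=np.abs(S.astype(int)-S0).mean(2)
print('tape region diff',df[250:288,170:218].mean(),'cup',df[157:178,240:270].mean(),'driver',df[186:202,305:340].mean())
```

```text
4594 [ 0.0005 -0.0007  0.0985]
tape region diff 5.463815789473684 cup 34.548148148148144 driver 10.048809523809524
```

```bash
python3 -c "
from cell import job; print(job.sign_off())"
```

```text
the job is handed in; nothing more can be done
None
```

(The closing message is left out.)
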